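# Unscrew the bobbin winder's spindle cap of unknown thread hand

### The arm

A 6-joint arm with a two-finger parallel gripper is mounted at the origin on the work surface. World frame = base frame: x ahead of the robot, y to its left, z up, the work surface at z = 0. Lengths are in m, angles in degrees, forces in N, time in s.
With the tool pointing down it reaches from about 0.375 to 0.9 m from the base axis. Payload 3.1 kg.
Tool frame: the origin (TCP) lies on the centre line of the jaws, within the pads' length; the fingertips stand 25 mm ahead of it and the grasp point (between the pads) lies 6 mm ahead of it; z points along the fingers, y is the line along which they close (so a half turn about z gives the same grasp; the last joint's range is limited). The gripper opens to 87 mm and grips with 3 to 60 N. Pads are 19 mm wide; open, the fingers measure 117 mm over their backs; the gripper's body (75 mm by 190 mm) begins 51 mm behind the grasp point.
Start: joints at [56.694, 30.224, 82.088, -0, 67.689, -10.227], TCP at [0.245, 0.575, 0.248] pointing down, gripper open.
Joint ranges: [-176.69, 176.69], [-43.24, 126.21], [12.49, 139.97], [-82, 262], [0, 151.66], [-163.58, 163.58]. Speed limits (degrees/s): [159.86, 159.86, 180, 180, 180, 180].

### API

Orientations are given as a 3x3 rotation matrix whose columns are the frame's x, y, z axes.
In Python, from rig import bot, cams, models gives the robot as it stands. The module is installed in compiled form; this text tells all that it offers.
- The arm moves only by the shell command python3 -m handwheel 'ROWS' [OPENING]. ROWS is JSON, a list of rows, each a list of 6 numbers: the shift along the world's x, y, z each as a share of 1 m, from -1 to 1, then the turn, a rotation vector about the world's x, y, z each as a share of 2 rad, from -1 to 1. In form: [[dx, dy, dz, wx, wy, wz], ...]. A call has exactly 8 rows; each row is the pose to reach, as a shift and turn from the pose commanded when the call began; what a row does not reach only later rows make up. A row lasts 1/12 s, in which the tool goes at most 41.7 mm and 7.16 degrees, less where a joint would pass 70% of its speed; a pose out of reach is approached as far as the arm can. A call with a number of a shift or a turn outside -1 to 1 is refused whole. A call with a gripper value outside its range is refused whole. OPENING is the opening, from -1 (shut) to 1 (fully open), so that 0 is half open, set as the call begins (- or left out, the last holds). The fingers move at their own pace and stop on an object; the grip force is fixed at half the most. Time passes only in rows, so rows that repeat a pose let the fingers close, or fill a call up. It gives the time, the measured TCP pose, the force, the opening and the grip force at its end, in the units of the state.
- bot.read_state(): the state, without advancing time (a new reading comes with each control period).
- cams.capture(name): name is "side" or "top"; returns (picture, depth): 384x512x3 uint8, blue, green, red; 384x512 float32, m along the optical axis (not along the pixel's ray), 0 where there is no reading.
- cams.calibration(name): a dict with "mtx" (3x3 intrinsics, pixels), "R" (3x3) and "t" (3): a world point X has camera coordinates R X + t. Camera axes: x right, y down, z forward; pixel columns grow to the right and rows downward; lengths in m; the calibration is good to about 2 mm. A picture is of the moment at which its call begins. calibration takes no time and is no camera call.
- bot.hand_in(): hands the job in; it is judged then, once.
Trained networks look in the newest picture that a camera, given by its name, has taken for a name from the list of things; names that differ only in an ending like _2 or _b are one class to them, and where a whole thing is asked for, a point or a joint stands for the part that bears it (a point fixed in the world has none). Each returns a list of dicts, best first, with "conf" (0 to 1); they miss things now and then, are a little off and sometimes report something else, mostly with a low value. They report only what shows in the picture. A call takes as long as a camera call. They do not tell look-alikes from the thing itself.
- models.spot_in(query, camera): "position" ([column, row] in pixels, amid what is visible of it).
- models.tip_of(query, camera): "position" ([column, row] in pixels: a listed point, or the origin of a listed thing).
The state is a dict: "time_s": time; "joint_positions": joint angles; "qvel": joint speeds; "tau": joint torques, N m; "position": TCP position; "tcp_rot": TCP orientation; "force": force on the tool from outside, world axes, zero at the start; "moment": the same for the moment, N m; "opening": opening from 0.0 (shut) to 1.0 (fully open); "grasp_force": force on a finger pad.
Only numpy, scipy, OpenCV 4.12 (cv2) and the standard library are available. Lean on these libraries where they do the work, as an engineer would, in place of code of your own. Each camera call takes 0.05 s, during which the arm holds its last target. There are 200 camera calls.

### The job

On the bobbin winder, release the transport lock by sliding its orange grip away from the black spindle cap as far as it goes, so that its tongue no longer covers the cap. Then unscrew the cap: nobody knows if its thread is right- or left-handed, so try it both ways; less than a quarter turn the right way frees it. Lift it off and finish while still holding it in the fingers, upright and still, straight above its spindle and about a hand's breadth up, with the lock left open and the other things on the table left where they are.

Things in the scene. Friction and masses are not known exactly. Their poses are not given: they have to be found in the camera images.
- winder: White bobbin winder fixed to the table, 130 (x) x 300 (y) x 50 mm high. Origin: centre of its underside, on the table. Its x points away from the robot, within 0.4 rad. Along y on the centre line of its top: spindle and cap at y = -90 mm, the lock's track (6 mm high) from -36 to 89 mm, a motor pod (50 mm above the housing) from 102 to 148 mm.
- lock (a joint): Transport lock slide, in m: 0 to 0.075 (end stop, cap uncovered). It grows as the grip moves along the winder's +y axis, away from the cap. It starts at 0 to 0.012, takes about 2 N to slide plus 8 N per m/s, and stays where it is left.
- lock_grip (a point): Centre of the lock's orange upright grip, 45 mm above the housing, 25 mm below the grip's top; grip 16 mm (winder's x) by 28 mm (y). A steel tongue, 12 mm wide, 4 mm thick, runs 74 mm from it to the winder's -y, underside 58.5 mm above the housing: closed, it lies 2.5 mm above the cap, past its centre, and blocks it; fully open it ends about 65 mm from the cap's axis.
- cap_center (a point): Centre, half-way up, of the round black ribbed cap: 44 mm diameter, 44 mm high, about 60 g; z is up; a white stripe on top runs from the centre along its x. Seated, this point is 84 mm above the table. Hollow below, over a spindle 22 mm high: once free it must rise 22 mm straight up to clear it.
- cap: The cap; origin at the centre of its underside. It turns easily. Right-hand thread: loosens counter-clockwise from above; left-hand: clockwise; unseen, differs between starts. The wrong way it binds within 10 degrees. The right way it is free to lift from 60 degrees on and meets a stop just short of 90, where it is still free. Before that it lifts 2 to 3 mm and catches.
- spindle (a point): Point on the spindle's axis where the cap's underside seats, 62 mm above the table, on a round aluminium flange of 42 mm diameter, 12 mm above the housing. Fixed to the winder, axes as the winder's.
- spool: Bystander: red thread spool, 34 mm diameter, 40 mm high; origin under its centre.
- pinbox: Bystander: clear pin box, 60 x 60 x 26 mm; origin under its centre.
- tin: Bystander: blue needle tin, 50 x 75 x 22 mm; origin under its centre.
- marker: Bystander: green marking pen, 125 mm long, 16 mm thick, lying along its x; origin under its middle.
- rotary_cutter: Bystander: grey and orange rotary cutter, 150 mm long, 18 mm high, lying along its x; origin underneath.
- scissors: Bystander: scissors with orange handles, 225 mm long, lying along their x; origin under the pivot.
- water: Bystander: water bottle, 62 mm diameter, 200 mm high; origin under its centre.
There are look-alikes about, which are no part of the job. Of the things that look like the cap, the middle-sized one is meant.

How it is judged (in metres and radians):
On the way, in this order (a step that is already met when the one before it is completed fails the run):
1. the lock is slid to its end stop (within 5 mm) (value of joint lock above 0.07 m), for 0.2 s.
2. the cap is off: its underside is above the end of the spindle (z of cap_center in the frame of winder above 0.11 m and contact force between cap and the fingers above 0.5 N), for 0.2 s.
At the end, for the whole second after the job is handed in: The fingers hold the cap still (under 30 mm/s), upright within 17 degrees, raised at least 40 mm from its seat and within 50 mm sideways of the spindle's axis, touching no part of the winder; the lock is within 5 mm of its open end stop (z of cap_center in the frame of winder above 0.124 m and horizontal distance between cap_center and spindle below 0.05 m and angle between cap_center's own z axis and vertical below 0.3 rad and contact force between cap and the fingers above 0.5 N and contact force between cap and winder below 0.1 N and linear speed of cap below 0.03 m/s and value of joint lock above 0.07 m); the arm keeps its last pose, push and grip.
It fails at once if a bystander (spool, pin box, tin, marker, rotary cutter, scissors or bottle) is moved by more than 25 mm (distance of any of spool, pinbox, tin, marker, rotary_cutter, scissors, water from where it was at the start of the episode above 0.025 m).
It also fails if it takes over 59 s, if anything falls off the work surface, if the arm or the gripper's body presses on something with over 40 N, if the wrist force passes 120 N, or if a joint passes its speed limit or range.

## Working session

There is one attempt and no reset: what is moved stays moved. The work goes in short steps, Python scripts to look and compute and a shell command to move; the robot and the scene stay as the last step left them, time stands still between calls to the robot, and variables do not carry over. Pictures are saved under pics/ and viewed, at most 10 in all, crops included, and the job is handed in when it is done.

```bash
mkdir -p pics
cat > h.py <<'E'
import numpy as np, cv2
from rig import bot, cams, models
def world(cam,px,d):
    c=cams.calibration(cam); K=np.array(c["mtx"]);R=np.array(c["R"]);t=np.array(c["t"]).ravel()
    p=d*np.linalg.inv(K)@np.array([px[0],px[1],1.]); return R.T@(p-t)
def atz(cam,px,z):
    c=cams.calibration(cam); K=np.array(c["mtx"]);R=np.array(c["R"]);t=np.array(c["t"]).ravel()
    o=-R.T@t; r=R.T@np.linalg.inv(K)@np.array([px[0],px[1],1.]); return o+r*(z-o[2])/r[2]
E
python3 - <<'E'
from h import *
np.set_printoptions(precision=4,suppress=True)
ims=[]
for c in ("top","side"):
    im,d=cams.capture(c); ims.append(im); np.save(f"pics/d_{c}.npy",d); np.save(f"pics/i_{c}.npy",im)
    cv2.imwrite(f"pics/{c}0.png",cv2.resize(im,(800,600)))
    for q in ("cap_center","lock_grip","spindle","winder"):
        for r in models.tip_of(q,c)[:4]:
            p=r["position"]; u,v=int(round(p[0])),int(round(p[1]))
            print(c,q,round(r["conf"],2),np.round(p,1),world(c,p,d[min(v,383),min(u,511)]),atz(c,p,.084))
print(bot.read_state())
E
```

```text
top cap_center 0.73 [264.6 196. ] [ 0.5396 -0.0145  0.1086] [ 0.5418 -0.0148  0.084 ]
top cap_center 0.73 [262.2 246.2] [ 0.4007 -0.0052  0.0549] [ 0.4019 -0.0051  0.084 ]
top cap_center 0.55 [299.4 215. ] [ 0.4885 -0.1171  0.0253] [ 0.4864 -0.1111  0.084 ]
top lock_grip 0.45 [228.3 195.7] [0.5412 0.084  0.1229] [0.5448 0.0873 0.084 ]
top spindle 0.91 [262.6 196. ] [ 0.5392 -0.009   0.1144] [ 0.5419 -0.0092  0.084 ]
top winder 0.6 [232.3 199.8] [0.5347 0.0778 0.0626] [0.5329 0.0762 0.084 ]
side cap_center 0.81 [261.8 196.8] [ 0.5427 -0.0256  0.1037] [ 0.5485 -0.0015  0.084 ]
side cap_center 0.62 [215.3 218.2] [ 0.4068 -0.0278  0.0553] [ 0.403  -0.0611  0.084 ]
side cap_center 0.48 [253.7 243.2] [ 0.4945 -0.126   0.0285] [ 0.4822 -0.1828  0.084 ]
side lock_grip 0.68 [252.1 178.2] [0.5359 0.0658 0.1048] [0.5419 0.0937 0.084 ]
side spindle 0.67 [261.5 207. ] [ 0.5408 -0.0285  0.0692] [ 0.5367 -0.046   0.084 ]
side spindle 0.28 [188.2 151.7] [0.3813 0.4172 0.001 ] [0.3732 0.2882 0.084 ]
side winder 0.5 [258.8 204.3] [ 0.5331 -0.0285  0.0807] [ 0.5321 -0.0325  0.084 ]
{'time_s': 0.5, 'joint_positions': array([ 56.6924,  30.2258,  82.0893,  -0.0011,  67.6889, -10.2276]), 'qvel': array([-0.0388, -0.0163, -0.0815, -0.0772, -0.0029,  0.0634]), 'tau': array([ -0.0004, -43.9597, -17.6792,   0.0634,   0.0515,  -0.    ]), 'position': array([0.245 , 0.575 , 0.2475]), 'tcp_rot': array([[-0.92  ,  0.392 , -0.    ],
       [ 0.392 ,  0.92  , -0.0001],
       [-0.    , -0.0001, -1.    ]]), 'force': array([-0.5653,  0.1517,  0.0572]), 'moment': array([-0.0051,  0.0316,  0.0006]), 'grasp_force': 0.0, 'opening': 0.9983814625571001}
```

View pics/top0.png

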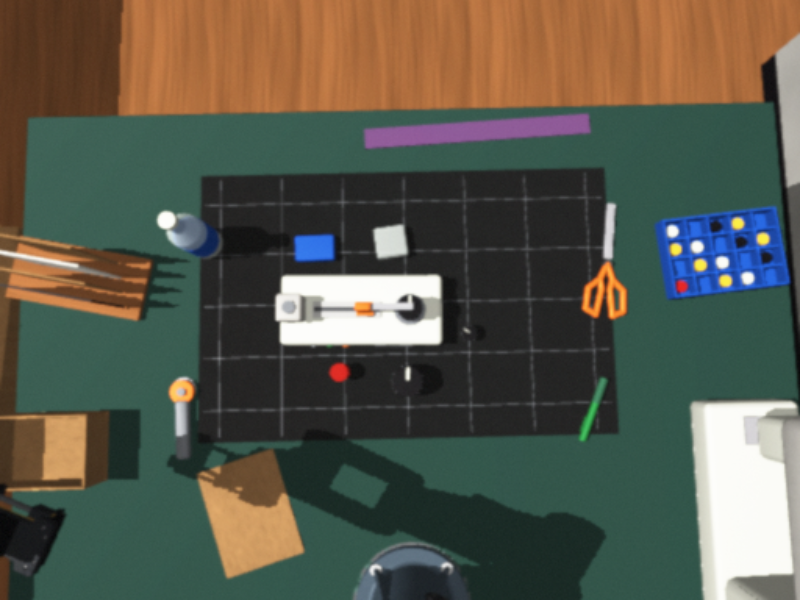

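View pics/side0.png

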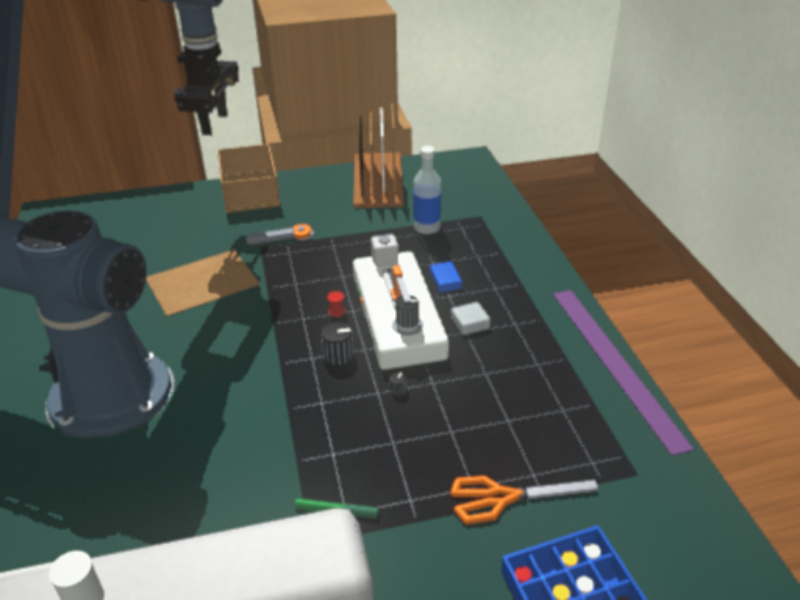

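The top view shows the winder's cap at about (410,308) in the 800x600 picture and the grip at (363,309). The big look-alike is at (407,380) and the small one at (470,332). The side view agrees. Next I'll measure the yaw, the grip and the cap.

```bash
cat > seg.py <<'E'
from h import *
np.set_printoptions(precision=4,suppress=True)
def measure(im,d):
    c=cams.calibration("top"); K=np.array(c["mtx"]);R=np.array(c["R"]);t=np.array(c["t"]).ravel()
    v,u=np.mgrid[:384,:512]
    P=(np.linalg.inv(K)@np.stack([u.ravel(),v.ravel(),np.ones(u.size)])*d.ravel()-t[:,None]).T@R
    P=P.reshape(384,512,3); hsv=cv2.cvtColor(im,cv2.COLOR_BGR2HSV)
    roi=(P[...,0]>.43)&(P[...,0]<.66)&(P[...,1]>-.12)&(P[...,1]<.27)
    w=roi&(hsv[...,1]<70)&(hsv[...,2]>120)&(abs(P[...,2]-.05)<.012)
    n,l,s,ce=cv2.connectedComponentsWithStats(w.astype(np.uint8)); w=l==1+np.argmax(s[1:,4])
    pts=np.array([atz("top",(a,b),.05)[:2] for b,a in np.argwhere(w)],np.float32)
    print("housing",cv2.minAreaRect(pts),w.sum())
    o=roi&(hsv[...,0]>4)&(hsv[...,0]<22)&(hsv[...,1]>130)&(hsv[...,2]>100)
    print("orange raw",o.sum(),np.median(P[o],0))
    o&=P[...,2]>.09
    a=np.argwhere(o); print("grip px",a.mean(0),a.min(0),a.max(0),"xy@.12",atz("top",a.mean(0)[::-1],.12), np.median(P[o],0))
    k=roi&(hsv[...,2]<70)&(P[...,2]>.085)&(P[...,2]<.125)&(P[...,1]<.03)
    a=np.argwhere(k); (cc,r)=cv2.minEnclosingCircle(a[:,::-1].astype(np.float32)); print("cap",cc,r,atz("top",cc,.106),np.median(P[k],0),k.sum())
if __name__=="__main__": measure(np.load("pics/i_top.npy"),np.load("pics/d_top.npy"))
E
python3 seg.py; python3 -c "
import numpy as np,cv2
im=np.load('pics/i_top.npy');cv2.imwrite('pics/crop1.png',cv2.resize(im[165:265,160:320],(800,500),interpolation=cv2.INTER_CUBIC))"
```

```text
Traceback (most recent call last):
  File "seg.py", line 19, in <module>
    if __name__=="__main__": measure(np.load("pics/i_top.npy"),np.load("pics/d_top.npy"))
                             ~~~~~~~^^^^^^^^^^^^^^^^^^^^^^^^^^^^^^^^^^^^^^^^^^^^^^^^^^^^^
  File "seg.py", line 11, in measure
    pts=np.array([atz("top",(a,b),.05)[:2] for b,a in np.argwhere(w)],np.float32)
                  ~~~^^^^^^^^^^^^^^^^^
  File "h.py", line 7, in atz
    c=cams.calibration(cam); K=np.array(c["mtx"]);R=np.array(c["R"]);t=np.array(c["t"]).ravel()
ValueError: time passes only in moves, steps and waits
```

View pics/crop1.png

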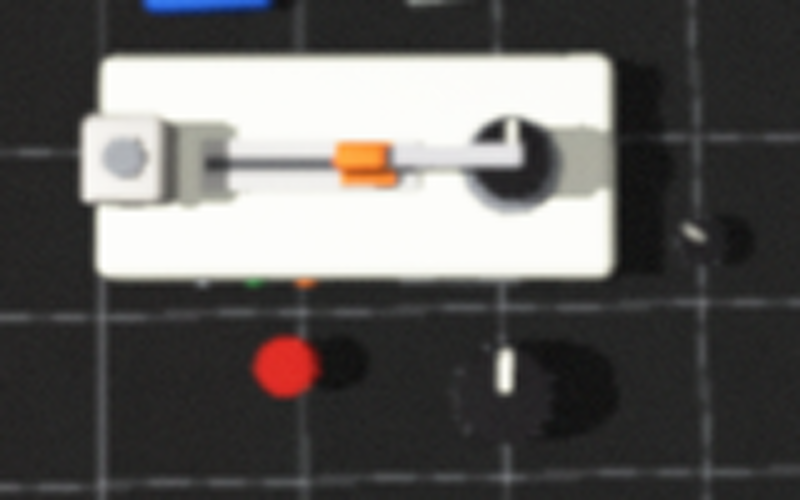

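The crop shows the grip's top at (362,156), the tongue running over the cap, and the cap centre near (513,160). The winder is nearly square to the world axes. I'll cache the calibration and measure.

```bash
sed -i 's/^def world/C={n:cams.calibration(n) for n in ("top","side")}\ndef world/; s/c=cams.calibration(cam)/c=C[cam]/' h.py; sed -i 's/c=cams.calibration("top")/c=C["top"]/' seg.py
python3 seg.py; python3 -c "
from h import *
for n,p,z in (('grip top',(362,156),.12),('cap',(513,160),.106),('housTL',(100,57),.05),('housTR',(614,55),.05),('housBR',(614,277),.05),('housBL',(97,277),.05)):
  print(n,atz('top',(160+p[0]/5-.4,165+p[1]/5-.4),z).round(4))
R=np.array(C['top']['R']);print((-R.T@np.array(C['top']['t']).ravel()).round(3))"
```

```text
housing ((0.5413528084754944, 0.08282991498708725), (0.2974255383014679, 0.1281801015138626), 88.816650390625) 3860
orange raw 246 [ 0.4474 -0.0033  1.1539]
grip px [105.4194 242.7696] [1 1] [344 492] xy@.12 [0.7931 0.0409 0.12  ] [ 0.4474 -0.0033  1.1539]
cap (262.1323547363281, 196.51470947265625) 7.714869976043701 [ 0.5386 -0.0077  0.106 ] [ 0.5317 -0.0153  0.1071] 110
grip top [0.541  0.0742 0.12  ]
cap [ 0.5383 -0.0079  0.106 ]
housTL [0.6085 0.2317 0.05  ]
housTR [ 0.6035 -0.0684  0.05  ]
housBR [ 0.4742 -0.0651  0.05  ]
housBL [0.4804 0.2334 0.05  ]
[ 0.447 -0.003  1.154]
```

```bash
python3 -m handwheel '[[0.018,-0.031,0,0,0,-0.037],[0.037,-0.062,0,0,0,-0.074],[0.055,-0.094,0,0,0,-0.111],[0.074,-0.125,0,0,0,-0.148],[0.092,-0.156,0,0,0,-0.185],[0.111,-0.188,0,0,0,-0.222],[0.13,-0.219,0,0,0,-0.26],[0.148,-0.25,0,0,0,-0.297]]' 1; python3 -m handwheel '[[0.018,-0.031,0,0,0,-0.037],[0.037,-0.062,0,0,0,-0.074],[0.055,-0.094,0,0,0,-0.111],[0.074,-0.125,-0.01,0,0,-0.148],[0.092,-0.156,-0.02,0,0,-0.185],[0.111,-0.188,-0.03,0,0,-0.222],[0.13,-0.219,-0.04,0,0,-0.26],[0.148,-0.251,-0.048,0,0,-0.297]]'
```

```text
time_s: 1.17
position: [0.3938, 0.3235, 0.2479]
tcp_rot: [[-0.54, 0.842, 0.001], [0.842, 0.54, 0.0], [-0.0, 0.001, -1.0]]
force: [0.5, -0.1, -0.9]
opening: 0.998
grasp_force: 0.0
time_s: 1.83
position: [0.5417, 0.0723, 0.1991]
tcp_rot: [[0.024, 1.0, 0.0], [1.0, -0.024, 0.0], [0.0, 0.0, -1.0]]
force: [0.2, 0.5, 0.6]
opening: 1.003
grasp_force: 0.0
```

Next I lower onto the grip, then close.

```bash
python3 -m handwheel '[[0,0,-0.02,0,0,0],[0,0.001,-0.04,0,0,0],[0,0.002,-0.06,0,0,0],[0,0.002,-0.075,0,0,0],[0,0.002,-0.085,0,0,0],[0,0.002,-0.095,0,0,0],[0,0.002,-0.096,0,0,0],[0,0.002,-0.096,0,0,0]]'; python3 -m handwheel '[[0,0,0,0,0,0],[0,0,0,0,0,0],[0,0,0,0,0,0],[0,0,0,0,0,0],[0,0,0,0,0,0],[0,0,0,0,0,0],[0,0,0,0,0,0],[0,0,0,0,0,0]]' -1
```

```text
time_s: 2.5
position: [0.541, 0.0761, 0.1034]
tcp_rot: [[0.02, 1.0, -0.0], [1.0, -0.02, 0.0], [0.0, -0.0, -1.0]]
force: [0.4, 0.6, 0.2]
opening: 0.995
grasp_force: 0.0
time_s: 3.17
position: [0.541, 0.076, 0.1036]
tcp_rot: [[0.02, 1.0, 0.0], [1.0, -0.02, 0.0], [0.0, 0.0, -1.0]]
force: [-0.6, 0.7, 0.2]
opening: 0.481
grasp_force: 0.0
```

```bash
python3 -m handwheel '[[0,0,0,0,0,0],[0,0,0,0,0,0],[0,0,0,0,0,0],[0,0,0,0,0,0],[0,0,0,0,0,0],[0,0,0,0,0,0],[0,0,0,0,0,0],[0,0,0,0,0,0]]' -1
```

```text
time_s: 3.83
position: [0.5436, 0.0759, 0.1037]
tcp_rot: [[0.02, 1.0, 0.005], [1.0, -0.02, -0.0], [0.0, 0.005, -1.0]]
force: [5.8, 0.3, -3.4]
opening: 0.183
grasp_force: 30.0
```

The grip is held, 16 mm wide. I'll slide along +y at about 0.1 m/s.

```bash
python3 -m handwheel '[[0.002,0.004,0,0,0,0],[0.003,0.012,0,0,0,0],[0.003,0.02,0,0,0,0],[0.003,0.028,0,0,0,0],[0.004,0.036,0,0,0,0],[0.004,0.044,0,0,0,0],[0.004,0.052,0,0,0,0],[0.004,0.058,0,0,0,0]]'; python3 -m handwheel '[[0,0.003,0,0,0,0],[0,0.006,0,0,0,0],[0,0.009,0,0,0,0],[0,0.011,0,0,0,0],[0,0.013,0,0,0,0],[0,0.014,0,0,0,0],[0,0.015,0,0,0,0],[0,0.016,0,0,0,0]]'
```

```text
time_s: 4.5
position: [0.545, 0.1352, 0.1037]
tcp_rot: [[0.019, 1.0, 0.0], [1.0, -0.019, 0.0], [0.0, 0.0, -1.0]]
force: [0.6, -2.2, 2.1]
opening: 0.181
grasp_force: 30.0
time_s: 5.17
position: [0.5452, 0.1486, 0.1037]
tcp_rot: [[0.019, 1.0, 0.0], [1.0, -0.019, -0.003], [-0.003, 0.0, -1.0]]
force: [1.1, -9.7, 4.5]
opening: 0.181
grasp_force: 30.0
```

```bash
python3 -m handwheel '[[0,0.001,0,0,0,0],[0,0.002,0,0,0,0],[0,0.003,0,0,0,0],[0,0.003,0,0,0,0],[0,0.003,0,0,0,0],[0,0.002,0,0,0,0],[0,0,0,0,0,0],[0,-0.002,0,0,0,0]]'; python3 -m handwheel '[[0,0,0,0,0,0],[0,0,0,0,0,0],[0,0,0,0,0,0],[0,0,0.01,0,0,0],[0,0,0.04,0,0,0],[0,0,0.065,0,0,0],[0,0,0.08,0,0,0],[0,0,0.09,0,0,0]]' 1
python3 - <<'E'
from seg import *
im,d=cams.capture("top"); cv2.imwrite("pics/crop2.png",cv2.resize(im[165:265,160:320],(800,500),interpolation=cv2.INTER_CUBIC))
im,d=cams.capture("side"); cv2.imwrite("pics/side2.png",cv2.resize(im[130:280,180:380],(800,600),interpolation=cv2.INTER_CUBIC))
E
```

```text
time_s: 5.83
position: [0.5452, 0.148, 0.1037]
tcp_rot: [[0.021, 1.0, 0.0], [1.0, -0.021, 0.001], [0.001, 0.0, -1.0]]
force: [1.1, 2.4, 3.1]
opening: 0.181
grasp_force: 30.0
time_s: 6.5
position: [0.5457, 0.1484, 0.1961]
tcp_rot: [[0.02, 1.0, 0.003], [1.0, -0.02, 0.0], [0.0, 0.003, -1.0]]
force: [0.2, -0.0, -0.3]
opening: 0.702
grasp_force: 0.0
```

View pics/side2.png

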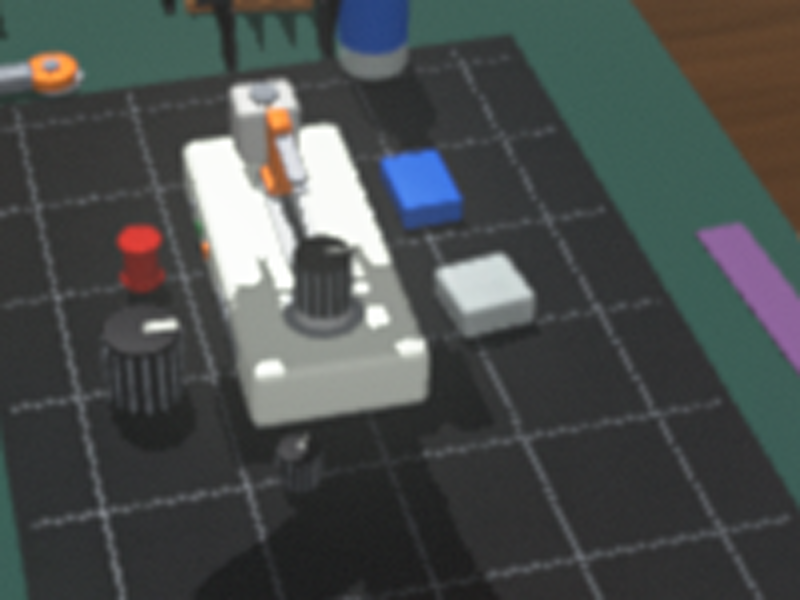

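The lock is open and the tongue is well clear of the cap, which sits at (323,280) in the crop. I'll refine the cap position by triangulation.

Run:
```python
from seg import *
A=[];b=[]
for c in("top","side"):
    im,d=cams.capture(c)
    for r in models.tip_of("cap_center",c)[:3]:
        p=r["position"]; print(c,round(r["conf"],2),np.round(p,1),atz(c,p,.084))
```

```text
top 0.71 [262.7 197.1] [ 0.5388 -0.0094  0.084 ]
top 0.71 [266.7 242. ] [ 0.4132 -0.0179  0.084 ]
top 0.57 [296.6 213.8] [ 0.4899 -0.1034  0.084 ]
side 0.75 [212.5 219.2] [ 0.3949 -0.0633  0.084 ]
side 0.69 [258.9 197.9] [ 0.5393 -0.0043  0.084 ]
side 0.49 [252.9 244.4] [ 0.4792 -0.1866  0.084 ]
```

View pics/crop2.png

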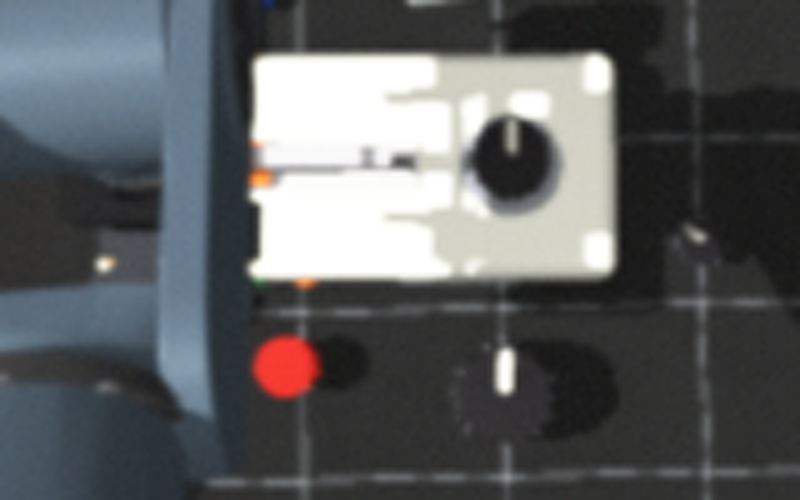

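The cap's centre is at (512,157) in the crop, with its stripe pointing along +x, so world about (0.5405, -0.0075). I'll move above it, descend and close.

```bash
python3 -m handwheel '[[0,-0.02,0,0,0,0],[-0.001,-0.045,0,0,0,0],[-0.002,-0.07,0,0,0,0],[-0.003,-0.095,0,0,0,0],[-0.004,-0.12,0,0,0,0],[-0.0045,-0.145,0,0,0,0],[-0.0045,-0.1555,0,0,0,0],[-0.0045,-0.1555,0,0,0,0]]' 1; python3 -m handwheel '[[0,0,-0.025,0,0,0],[0,0,-0.05,0,0,0],[0,0,-0.07,0,0,0],[0,0,-0.08,0,0,0],[0,0,-0.09,0,0,0],[0,0,-0.098,0,0,0],[0,0,-0.102,0,0,0],[0,0,-0.102,0,0,0]]' 1;  python3 -m handwheel '[[0,0,0,0,0,0],[0,0,0,0,0,0],[0,0,0,0,0,0],[0,0,0,0,0,0],[0,0,0,0,0,0],[0,0,0,0,0,0],[0,0,0,0,0,0],[0,0,0,0,0,0]]' -1
```

```text
time_s: 7.47
position: [0.5403, -0.0095, 0.1926]
tcp_rot: [[0.023, 1.0, -0.002], [1.0, -0.023, 0.0], [0.0, -0.002, -1.0]]
force: [-0.1, 1.4, 0.6]
opening: 1.0
grasp_force: 0.0
time_s: 8.13
position: [0.5403, -0.0072, 0.0911]
tcp_rot: [[0.02, 1.0, -0.001], [1.0, -0.02, 0.0], [0.0, -0.001, -1.0]]
force: [0.1, 0.2, -1.0]
opening: 1.002
grasp_force: 0.0
time_s: 8.8
position: [0.5407, -0.0076, 0.0917]
tcp_rot: [[0.02, 1.0, 0.001], [1.0, -0.02, -0.0], [-0.0, 0.001, -1.0]]
force: [0.9, 0.7, 0.6]
opening: 0.498
grasp_force: 30.0
```

Gripped, well centred and with little force. I'll test the counter-clockwise direction by 14°.

```bash
python3 -m handwheel '[[0,0,0,0,0,0.015],[0,0,0,0,0,0.03],[0,0,0,0,0,0.045],[0,0,0,0,0,0.06],[0,0,0,0,0,0.075],[0,0,0,0,0,0.09],[0,0,0,0,0,0.105],[0,0,0,0,0,0.12]]'; python3 -c "
from h import *
s=bot.read_state();print(s['moment'],s['force'],s['joint_positions'])"
```

```text
time_s: 9.47
position: [0.5408, -0.0076, 0.0917]
tcp_rot: [[-0.214, 0.977, 0.001], [0.977, 0.214, 0.001], [0.001, 0.001, -1.0]]
force: [-0.4, -0.4, 1.1]
opening: 0.503
grasp_force: 30.0
[-0.0275221   0.07268618 -1.07734936] [-0.40743993 -0.40393147  1.09090837] [-12.69402069  37.32260362 101.41026215   0.13350179  41.24622771
 -25.14228305]
```

It binds at -1.08 Nm, so the thread is left-handed. Now clockwise.

```bash
python3 -m handwheel '[[0,0,0,0,0,-0.04],[0,0,0,0,0,-0.085],[0,0,0,0,0,-0.13],[0,0,0,0,0,-0.175],[0,0,0,0,0,-0.22],[0,0,0,0,0,-0.265],[0,0,0,0,0,-0.31],[0,0,0,0,0,-0.35]]'; python3 -c "
from h import *
s=bot.read_state();print(s['moment'],s['force'])"; python3 -m handwheel '[[0,0,0,0,0,-0.04],[0,0,0,0,0,-0.085],[0,0,0,0,0,-0.13],[0,0,0,0,0,-0.175],[0,0,0,0,0,-0.22],[0,0,0,0,0,-0.265],[0,0,0,0,0,-0.31],[0,0,0,0,0,-0.35]]'; python3 -c "
from h import *
s=bot.read_state();print(s['moment'],s['force'])"
```

```text
time_s: 10.13
position: [0.5409, -0.0073, 0.0917]
tcp_rot: [[0.466, 0.885, 0.001], [0.885, -0.466, 0.0], [0.001, 0.001, -1.0]]
force: [0.5, 1.3, 0.1]
opening: 0.5
grasp_force: 30.0
[ 0.13865137 -0.07037609  0.04138789] [0.50238573 1.26683824 0.07888523]
time_s: 10.8
position: [0.541, -0.0073, 0.0917]
tcp_rot: [[0.926, 0.377, 0.001], [0.377, -0.926, 0.0], [0.001, 0.0, -1.0]]
force: [1.2, 1.4, 0.4]
opening: 0.499
grasp_force: 30.0
[ 0.1711149  -0.03825673  0.00165197] [1.20241766 1.37603765 0.44329073]
```

It turns freely, about 67° so far. I'll add 8° and lift slowly while watching the force.

```bash
python3 -m handwheel '[[0,0,0,0,0,-0.03],[0,0,0,0,0,-0.06],[0,0,0,0,0,-0.07],[0,0,0.001,0,0,-0.07],[0,0,0.002,0,0,-0.07],[0,0,0.003,0,0,-0.07],[0,0,0.005,0,0,-0.07],[0,0,0.007,0,0,-0.07]]'
```

```text
time_s: 11.47
position: [0.541, -0.0076, 0.0987]
tcp_rot: [[0.969, 0.248, 0.001], [0.248, -0.969, -0.0], [0.001, 0.0, -1.0]]
force: [2.5, 0.9, -2.2]
opening: 0.5
grasp_force: 30.0
```

Risen 7 mm with no catch. I'll lift on to about 80 mm.

```bash
python3 -m handwheel '[[0,0,0.005,0,0,0],[0,0,0.011,0,0,0],[0,0,0.018,0,0,0],[0,0,0.026,0,0,0],[0,0,0.036,0,0,0],[0,0,0.05,0,0,0],[0,0,0.062,0,0,0],[0,0,0.072,0,0,0]]'; python3 -m handwheel '[[0,0,0,0,0,0],[0,0,0,0,0,0],[0,0,0,0,0,0],[0,0,0,0,0,0],[0,0,0,0,0,0],[0,0,0,0,0,0],[0,0,0,0,0,0],[0,0,0,0,0,0]]'
python3 - <<'E'
from h import *
im,d=cams.capture("side"); cv2.imwrite("pics/side3.png",cv2.resize(im[110:260,180:380],(800,600),interpolation=cv2.INTER_CUBIC))
E
```

```text
time_s: 12.13
position: [0.5398, -0.0076, 0.1722]
tcp_rot: [[0.969, 0.248, -0.0], [0.248, -0.969, -0.0], [-0.001, 0.0, -1.0]]
force: [0.5, -0.5, -0.4]
opening: 0.498
grasp_force: 30.0
time_s: 12.8
position: [0.5403, -0.0075, 0.1702]
tcp_rot: [[0.969, 0.248, -0.001], [0.248, -0.969, 0.0], [-0.001, -0.0, -1.0]]
force: [1.3, 0.7, -0.9]
opening: 0.502
grasp_force: 30.0
```

View pics/side3.png

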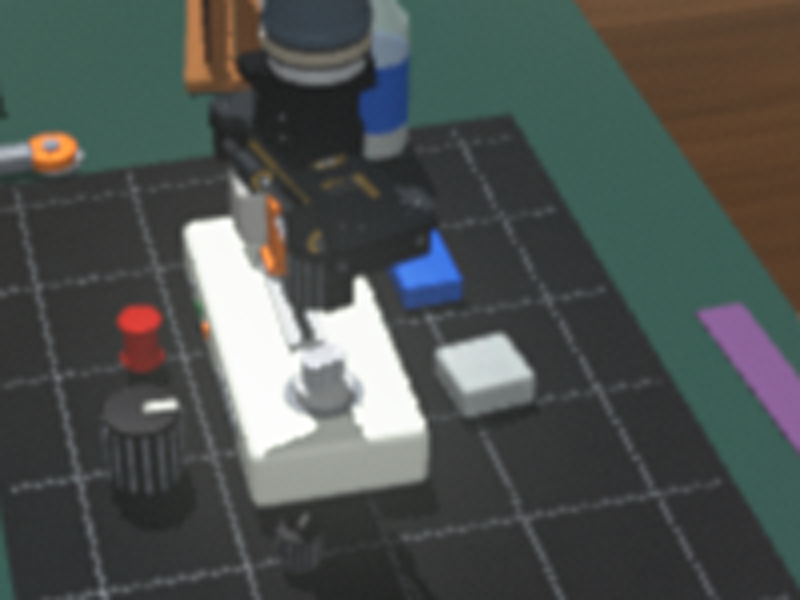

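The spindle is bare at (325,370), the cap is upright in the fingers at (325,285) straight above it, and the lock is still open. Handing in.

```bash
python3 -c "
from rig import bot
print(bot.hand_in())"
```

```text
the job is handed in; nothing more can be done
None
```

The job is handed in, though no verdict came back: the lock is open at its end stop, the left-handed cap was unscrewed clockwise, and the fingers hold it upright and still about 79 mm above its seat, straight over the spindle.

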